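Set a marble plaque on the engraver's sloping board

ROBOT

A 6-joint arm with a two-finger parallel gripper is mounted at the origin on the work surface. World frame = base frame: x ahead of the robot, y to its left, z up, the work surface at z = 0. Lengths are in m, angles in degrees, forces in N, time in s.
With the tool pointing down it reaches from about 0.375 to 0.75 m from the base axis. Payload 9 kg.
Tool frame: the origin (TCP) lies midway between the tips of the shut fingers; the grasp point (between the pads) lies 19 mm behind it; x points along the fingers, z is the direction in which the jaws open and shut, and the axes are right-handed (so a half turn about x gives the same grasp; the last joint's range is limited). The gripper opens to 85 mm and grips with 20 to 120 N. Pads are 22 mm wide; open, the fingers measure 114 mm over their backs; the gripper's body (76 mm by 85 mm) begins 54 mm behind the grasp point. The pads swing forward as they close: fully open they stand 13 mm farther back than shut.
Start: joints at [64.647, 5.964, 5.575, 89.605, 0, 77.527], TCP at [0.134, 0.585, 0.207] pointing down, gripper open.
Joint ranges: [-171.21, 171.21], [-48.23, 106.86], [-62.78, 66.21], [-105.2, 120.99], [-86.42, 89.51], [-180, 180]. Speed limits (degrees/s): [127.2, 127.2, 147.25, 180, 180, 180].

INTERFACE

Orientations are given as a 3x3 rotation matrix whose columns are the frame's x, y, z axes.
In Python, from cell import status, eyes, order gives the robot as it stands.
- The arm moves only by the tool arm_command, never from a script. Its argument "commands" is one flat list of numbers, 4 for each row, row after row: the shift along the world's x, y, z in m, then the turn about the world's z in rad. In form: [dx, dy, dz, yaw, dx, dy, dz, yaw, ...]. A call has 1 to 20 rows; each row is the pose to reach, as a shift and turn from the pose commanded when the call began; what a row does not reach only later rows make up. A row lasts 1/12 s, in which the tool goes at most 41.7 mm and 7.16 degrees, less where a joint would pass 70% of its speed; a pose out of reach is approached as far as the arm can. A call with a gripper value outside its range is refused whole. "fingers" is the finger opening in m, from 0 to 0.0854, set as the call begins (left out, the last holds). The fingers move at their own pace and stop on an object; "squeeze" is the grip in N (left out, the last holds). Time passes only in rows, so rows that repeat a pose let the fingers close. It gives the time, the measured TCP pose, the force and the opening at its end, in the units of the state.
- status.state(): the state, without advancing time (a new reading comes with each control period).
- eyes.capture(name): name is "scene" or "top" or "wrist"; returns a dict with "image" (400x640x3 uint8, red, green, blue), "depth" (400x640 float32, m along the optical axis (not along the pixel's ray), 0 where there is no reading), "vfov" (degrees; the focal length in pixels is half the picture's height over the tangent of half this angle, whatever the lens; pixels are square), "cx", "cy" (the principal point, pixels), "k1" (the pictures are not rectified: a ray, as slopes to the right and down, at radius r is drawn at 1 + k1 r^2 times it, then the intrinsics apply), "R" (3x3) and "t" (3): a world point X has camera coordinates R X + t; the wrist camera has in their place "hand_eye" (4x4, takes a point from camera to tool coordinates, whose origin is the TCP and whose axes are the tool frame's). Camera axes: x right, y down, z forward; pixel columns grow to the right and rows downward; lengths in m; the calibration is good to about 2 mm. A picture is of the moment at which its call begins: read the wrist's pose just before it.
- order.sign_off(): hands the job in, once; it reports no verdict.
The state is a dict: "t": time; "joint_positions": joint angles; "dq": joint speeds; "joint_efforts": joint torques, N m; "tool_pos": TCP position; "ee_rot": TCP orientation; "contact_force": force on the tool from outside, world axes, zero at the start; "ft_torque": the same for the moment, N m; "grip_width": finger opening in m.
Only numpy, scipy, OpenCV 4.12 (cv2) and the standard library are available. Lean on these libraries where they do the work, as an engineer would, in place of code of your own. Each camera call takes 0.05 s, during which the arm holds its last target.

TASK

Get the marble plaque ready for engraving: swing the steel keeper bar fully open so that it lies alongside the board, push the plaque up the slope without lifting it off the board until its whole upper edge rests square against the top stop, then swing the keeper fully back across behind it. Leave the other things on the bench alone.

Things in the scene. Friction and masses are not known exactly. Their poses are not given: they have to be found in the camera images.
- board: Fixed wooden carving board on legs, 500 mm long, 250 mm wide, sloping at 10 degrees. Origin: middle of its flat upper face. x points up the slope (about the robot's left), y across it (towards the robot), z square to the face. Two low side rails (10 mm high, inner faces at y = +-90 mm, x = -250 to 210) leave a lane 180 mm wide. Friction holds the plaque anywhere on the slope.
- stop (a point): Middle of the face, looking down the slope, of the top stop: a wooden batten 18 mm high across the whole board at the lane's upper end. The point lies at the board's upper face, 210 mm up the slope from board; same axes.
- plaque: Loose white marble plaque with a thin dark ruled border on top, 100 mm long (its x), 110 mm wide (its y), 24 mm thick, about 0.7 kg. Origin: centre of its underside; z up out of its face. It starts flat on the lower part of the board, below the keeper, up to about 0.25 rad askew, its +x edge being the upper one.
- corner_a (a point): Corner of the plaque's underside at the +y end of its upper edge (plaque frame x = 50, y = 55 mm).
- corner_b (a point): Corner of the plaque's underside at the -y end of its upper edge (plaque frame x = 50, y = -55 mm).
- keeper (a joint): Angle (rad) of the keeper, a flat steel bar that turns parallel to the board. 0 (dead stop): across the lane, pointing along the board's +y, tip at y = -5 mm, blocking the plaque's way. Growing: the tip swings down the slope (counter-clockwise from above); at 1.6 (dead stop) it lies outside the lane, pointing down the slope. Starts within 0.45 of across. Friction, about 1 N at the grip, holds it.
- keeper_grip (a point): On the axis of the keeper's upright round wooden grip, 95 mm from the pivot axis, 42 mm above the board's upper face. The grip is 16 mm in diameter and reaches from 18 to 55 mm above the board, square to it.
- keeper_pivot (a point): On the keeper's pivot axis, outside the rail on the side away from the robot, at x = 94, y = -110 mm in the board's frame, at the top of the bar. The bar is 20 mm wide, 105 mm long from the pivot, and lies 12 to 18 mm above the board. Fully across, it passes 6 mm clear behind a plaque that is against the stop.
- mallet: Bystander: a hammer lying on the bench; origin at its underside.
- pot: Bystander: white jar, 64 mm across, 75 mm tall; origin at the centre of its underside.
- cup: Bystander: white ceramic cup, 74 mm across, 80 mm tall; origin at the centre of its underside.
- offcut: Bystander: small marble offcut 75 x 50 x 20 mm on the bench; origin at the centre of its underside.
Mind the look-alikes: they are no part of the job. What is shaped like the plaque but pink or yellow is not meant.

How it is judged:
By the outcome, as a careful person would: the job done as asked, in the order asked, and still so for the second after the job is handed in, with the robot touching nothing.
It also fails if it takes over 67 s, if anything falls off the work surface, if the arm or the gripper's body presses on something with over 40 N, if the wrist force passes 120 N, or if a joint passes its speed limit or range.

## Working session

There is one attempt and no reset: what is moved stays moved. The work goes in short steps, Python scripts to look and compute and a tool call to move; the robot and the scene stay as the last step left them, time stands still between calls to the robot, and variables do not carry over. Pictures are saved under pics/ and viewed, and the job is handed in when it is done.

Besides the shell and the picture viewer there is one more tool, called after "Call:" as name(argument=value, ...) on one line, values as JSON. arm_command: Moves the arm, as the interface text tells. Its arguments: {"type":"object","properties":{"commands":{"type":"array"},"fingers":{"type":"number"},"squeeze":{"type":"number"}},"required":["commands"]}

```bash
ls; mkdir -p pics
python3 - <<'E'
from cell import status, eyes
import cv2,pickle
print(status.state())
d={}
for n in ("scene","top","wrist"):
    d[n]=eyes.capture(n); cv2.imwrite(f"pics/{n}0.png",d[n]["image"][:,:,::-1])
    print(n,{k:v for k,v in d[n].items() if k not in("image","depth")})
d["state"]=status.state()
pickle.dump(d,open("c0.pkl","wb"))
E
```

```text
pics
{'t': 0.0, 'joint_positions': array([6.46451645e+01, 5.99841044e+00, 5.52614233e+00, 8.96060486e+01,
       6.60361267e-04, 7.75288679e+01]), 'dq': array([ 0.00622561, -0.00488723, -0.02447021,  0.09525471, -0.03372684,
       -0.0199659 ]), 'joint_efforts': array([ 1.72210643e-03, -5.56950903e+01,  5.03634131e+01,  1.76758342e-02,
       -3.48896829e-04,  7.09055001e-06]), 'tool_pos': array([0.13358186, 0.58455093, 0.20641568]), 'ee_rot': array([[-5.95745948e-04, -9.74824561e-01,  2.22972467e-01],
       [-1.23028005e-03,  2.22973052e-01,  9.74823832e-01],
       [-9.99999066e-01,  3.06428770e-04, -1.33214250e-03]]), 'contact_force': array([-0.55051877,  0.5082763 ,  0.59213078]), 'ft_torque': array([ 0.00849755, -0.0184311 , -0.00440899]), 'grip_width': 0.08540842128401387}
scene {'vfov': 46.65611538729061, 'cx': 311.1284351641438, 'cy': 194.75720047125574, 'k1': -0.12265656298058275, 'R': array([[-0.19559769,  0.98059995, -0.01285595],
       [ 0.82523036,  0.1574956 , -0.54239283],
       [-0.52984563, -0.1166999 , -0.84002663]]), 't': array([ 0.06759652, -0.37659926,  1.69070994])}
top {'vfov': 42.795909196545566, 'cx': 320.8944401668463, 'cy': 195.5747735079429, 'k1': -0.05140016004751596, 'R': array([[-0.00468977, -0.99977537, -0.02066931],
       [-0.98479904,  0.00820653, -0.17350361],
       [ 0.17363425,  0.01954142, -0.98461631]]), 't': array([0.04203099, 0.53376845, 1.73498763])}
wrist {'vfov': 59.635109797293616, 'cx': 319.41844827745575, 'cy': 198.9128388689345, 'k1': -0.057605682794518165, 'hand_eye': array([[ 9.29365329e-06, -2.85025838e-01,  9.58519834e-01,
        -1.66399583e-01],
       [-8.96780182e-04, -9.58519451e-01, -2.85025715e-01,
         7.27138463e-02],
       [ 9.99999598e-01, -8.56932661e-04, -2.64513670e-04,
        -5.70306649e-04],
       [ 0.00000000e+00,  0.00000000e+00,  0.00000000e+00,
         1.00000000e+00]])}
```

View pics/scene0.png

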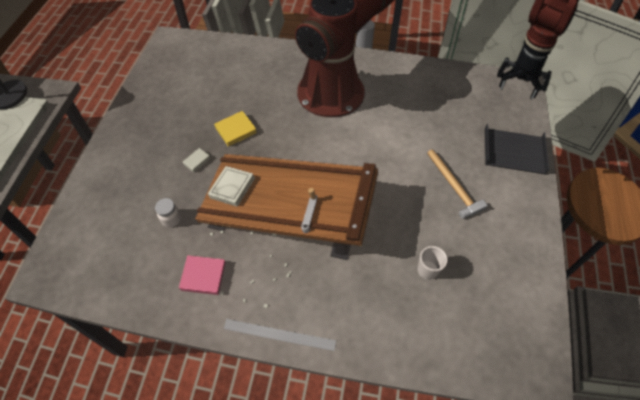

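View pics/top0.png

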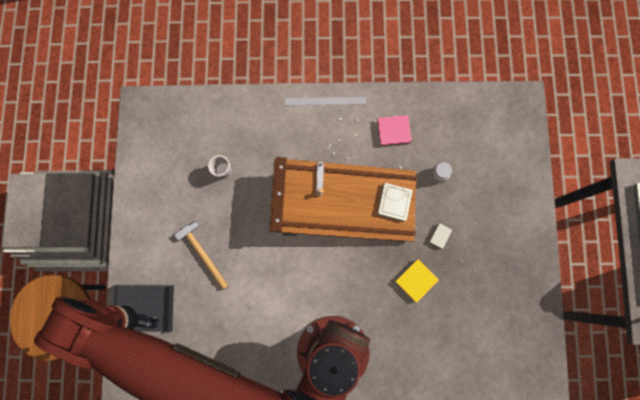

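View pics/wrist0.png

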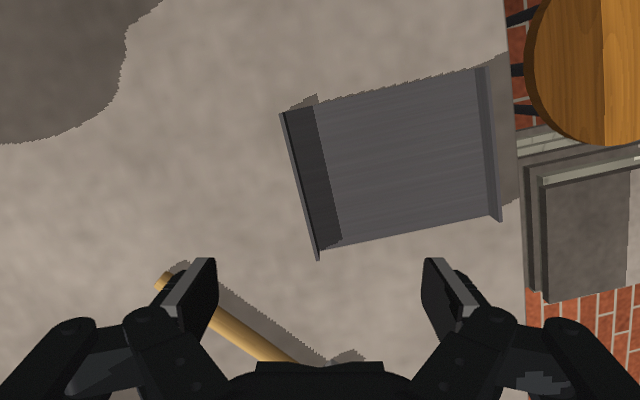

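The scene and top views show the board with the plaque low on it (top about 395,202; scene about 231,185). The keeper is nearly across (grip about 319,190 in top). Next: enlarged crops.

```bash
cat > h.py <<'E'
import numpy as np, cv2, pickle
def K(c):
    f=c["image"].shape[0]/2/np.tan(np.radians(c["vfov"]/2)); return f
def rays(c,uv):
    f=K(c); uv=np.atleast_2d(np.asarray(uv,float)); d=np.stack([(uv[:,0]-c["cx"])/f,(uv[:,1]-c["cy"])/f],1)
    s=d.copy()
    for _ in range(20): s=d/(1+c["k1"]*(s**2).sum(1,keepdims=True))
    return np.c_[s,np.ones(len(s))]
def pose(c,st=None):  # camera->world R,t
    if "R" in c: return c["R"].T, -c["R"].T@c["t"]
    T=np.eye(4);T[:3,:3]=st["ee_rot"];T[:3,3]=st["tool_pos"];T=T@c["hand_eye"];return T[:3,:3],T[:3,3]
def wray(c,uv,st=None):
    R,t=pose(c,st); return t, rays(c,uv)@R.T
def depthpts(c,uv,st=None):
    uv=np.atleast_2d(uv).astype(int); z=c["depth"][uv[:,1],uv[:,0]]
    t,d=wray(c,uv,st); return t+d*z[:,None], z
def onplane(c,uv,n,p0,st=None):
    t,d=wray(c,uv,st); s=((p0-t)@n)/(d@n); return t+d*s[:,None]
def tri(obs): # list of (c,uv,st)
    A=np.zeros((3,3));b=np.zeros(3);L=[]
    for c,uv,st in obs:
        t,d=wray(c,uv,st);d=d[0]/np.linalg.norm(d[0]);P=np.eye(3)-np.outer(d,d);A+=P;b+=P@t;L.append((t,P))
    X=np.linalg.solve(A,b); return X,[np.linalg.norm(P@(X-t)) for t,P in L]
def proj(c,X,st=None):
    R,t=pose(c,st); q=(np.atleast_2d(X)-t)@R; s=q[:,:2]/q[:,2:]; r2=(s**2).sum(1,keepdims=True)
    return s*(1+c["k1"]*r2)*K(c)+[c["cx"],c["cy"]]
E
python3 - <<'E'
import pickle,cv2
d=pickle.load(open("c0.pkl","rb"))
cv2.imwrite("pics/topc.png",cv2.resize(d["top"]["image"][150:250,260:430,::-1],None,fx=4.7,fy=4.7,interpolation=cv2.INTER_CUBIC))
cv2.imwrite("pics/scenec.png",cv2.resize(d["scene"]["image"][145:265,190:390,::-1],None,fx=4,fy=4,interpolation=cv2.INTER_CUBIC))
E
```

```text
(no output)
```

View pics/topc.png

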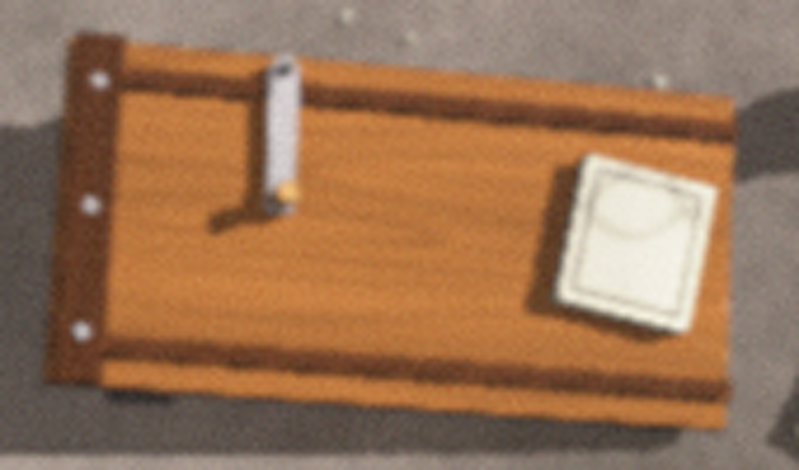

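View pics/scenec.png

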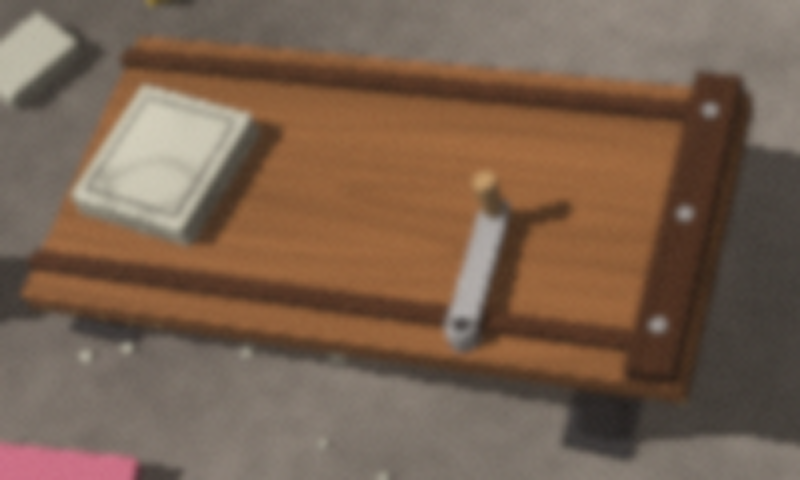

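```bash
cat > fit.py <<'E'
from h import *
from scipy.optimize import least_squares
def Rb(yaw,tilt=10):
    a=np.radians(tilt); 
    Rz=cv2.Rodrigues(np.array([0,0,yaw]))[0]; Ry=cv2.Rodrigues(np.array([0,-a,0.]))[0]
    return Rz@Ry
def B2W(p,P): return np.atleast_2d(P)@Rb(p[3]).T+p[:3]
def W2B(p,X): return (np.atleast_2d(X)-p[:3])@Rb(p[3])
def fit(obs,p0,loss="soft_l1"):
    def r(p): return np.concatenate([((proj(c,B2W(p,P),st)-uv)).ravel() for c,uv,P,st in obs])
    s=least_squares(r,p0,loss=loss,x_scale=[.01,.01,.01,.01]); return s.x,r(s.x).reshape(-1,2)
E
python3 - <<'E'
from fit import *
d=pickle.load(open("c0.pkl","rb"))
ct=lambda u,v:((u+.5)/4.7-.5+260,(v+.5)/4.7-.5+150)
cs=lambda u,v:((u+.5)/4-.5+190,(v+.5)/4-.5+145)
# lane depth
for c,uvs in((d["top"],[ct(200,150),ct(200,300),ct(450,200),ct(450,330)]),(d["scene"],[cs(350,130),cs(350,240),cs(600,150),cs(600,270)])):
    print(depthpts(c,np.round(uvs))[0].round(4).tolist())
P=np.array([[-250,-125,0],[-250,125,0],[210,-90,0],[210,90,0]])/1e3
ot=np.array([ct(735,98),ct(726,428),ct(122,92),ct(103,340)]); os_=np.array([cs(25,300),cs(140,40),cs(632,330),cs(690,115)])
p,r=fit([(d["top"],ot,P,None),(d["scene"],os_,P,None)],[0.6,0,.1,1.57])
print(p,r.round(1).tolist())
for nm,a,b in(("grip top",(287,192),(484,178)),("pivot",(285,68),(460,323)),("pl far-up? ",(590,157),(187,240)),("pl farlow",(717,190),(77,192)),("pl nearup",(557,302),(252,115)),("nearlow",(688,333),(145,88))):
    X,e=tri([(d["top"],ct(*a),None),(d["scene"],cs(*b),None)]); print(nm,X.round(4),W2B(p,X).round(4),np.round(e,4))
E
```

```text
[[0.5694, 0.1009, 0.1134], [0.4646, 0.101, 0.1076], [0.5408, -0.0793, 0.074], [0.443, -0.0774, 0.081]]
[[0.457, -0.0815, 0.0758], [0.5574, -0.0567, 0.083], [0.4646, 0.1102, 0.1125], [0.5647, 0.1266, 0.1138]]
[ 0.51157079 -0.04299301  0.0812197   1.5198328 ] [[-0.7, -0.2], [0.1, 0.2], [-0.7, 0.4], [0.1, 0.4], [-1.0, -0.8], [-0.9, -0.9], [1.4, 0.9], [-0.5, 1.6]]
grip top [0.5321 0.0374 0.1546] [[ 0.0929 -0.0164  0.0581]] [0.0004 0.0004]
pivot [0.6289 0.0395 0.1217] [[ 0.094  -0.113   0.0245]] [0.0007 0.0007]
pl far-up?  [ 0.5713 -0.1806  0.0693] [[-0.1344 -0.0666  0.0116]] [0.0037 0.0037]
pl farlow [ 0.546  -0.2736  0.0687] [[-0.2273 -0.0461  0.0274]] [0.0032 0.0032]
pl nearup [ 0.4629 -0.1556  0.0835] [[-0.1128  0.0429  0.0222]] [0.0004 0.0004]
nearlow [ 0.4416 -0.251   0.0655] [[-0.2108  0.0593  0.0212]] [0.0014 0.0014]
```

Call:
arm_command(commands=[0.12,-0.2,0.12,-0.5,0.12,-0.2,0.12,-0.5,0.12,-0.2,0.12,-0.5,0.12,-0.2,0.12,-0.5,0.12,-0.2,0.12,-0.5,0.36,-0.63,0.12,-1.397,0.36,-0.63,0.12,-1.397,0.36,-0.63,0.12,-1.397,0.36,-0.63,0.12,-1.397,0.36,-0.63,0.12,-1.397,0.36,-0.63,0.12,-1.397,0.36,-0.63,0.12,-1.397,0.36,-0.63,0.12,-1.397,0.36,-0.63,0.12,-1.397,0.36,-0.63,0.12,-1.397,0.36,-0.63,0.12,-1.397,0.36,-0.63,0.12,-1.397,0.36,-0.63,0.12,-1.397,0.36,-0.63,0.12,-1.397,0.36,-0.63,0.12,-1.397])

```text
t: 1.82
tool_pos: [0.494, -0.0468, 0.3261]
ee_rot: [[-0.002, 0.054, 0.999], [0.001, 0.999, -0.054], [-1.0, 0.001, -0.002]]
contact_force: [-0.0, 0.4, -0.1]
grip_width: 0.0854
```

```bash
cat > snap.py <<'E'
import sys
from cell import status, eyes
from h import *
n=sys.argv[1]; cams=sys.argv[2:] or ["wrist"]
d={"state":status.state()}
for c in cams:
    d[c]=eyes.capture(c)
    cv2.imwrite(f"pics/{c}_{n}.png",d[c]["image"][:,:,::-1])
pickle.dump(d,open(f"{n}.pkl","wb"))
s=d["state"];print(s["t"],s["tool_pos"].round(4),s["contact_force"].round(2),s["grip_width"],s["joint_positions"].round(1), np.degrees(np.arctan2(s["ee_rot"][1,2],s["ee_rot"][0,2])))
E
python3 snap.py w1
```

```text
1.8167 [ 0.494  -0.0468  0.3261] [-0.03  0.41 -0.05] 0.0854201104058562 [-20.6  -8.2   4.2 102.5   0.   72.6] -3.1079651651732583
```

View pics/wrist_w1.png

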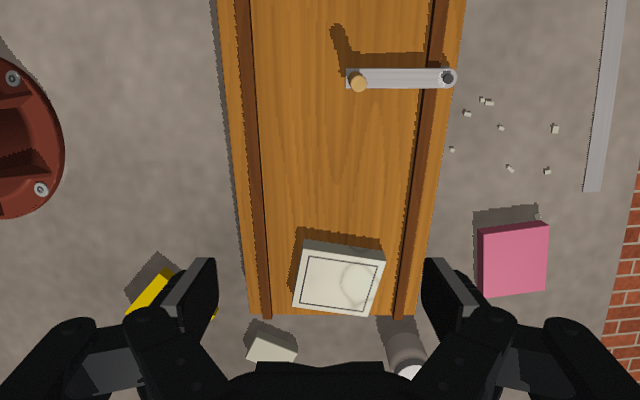

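The wrist view shows the keeper nearly across: grip top about (358,83), pivot about (448,77). The plaque's corners are about (303,240), (385,250), (370,316) and (293,304). I'll take a second place of the wrist camera, nearer the keeper and stop.

Call:
arm_command(commands=[0.03,0.12,-0.03,0.0,0.03,0.12,-0.03,0.0,0.03,0.12,-0.03,0.0,0.03,0.12,-0.03,0.0,0.03,0.12,-0.03,0.0,0.03,0.12,-0.03,0.0], fingers=0.05)

```text
t: 2.37
tool_pos: [0.5231, 0.0758, 0.2977]
ee_rot: [[0.0, 0.049, 0.999], [-0.0, 0.999, -0.049], [-1.0, -0.0, 0.0]]
contact_force: [-0.3, -0.5, 0.1]
grip_width: 0.0497
```

```bash
python3 snap.py w2
python3 - <<'E'
from h import *
def crop(n,x0,y0,x1,y1,s,o):
    im=pickle.load(open(n+".pkl","rb"))["wrist"]["image"][y0:y1,x0:x1,::-1]
    cv2.imwrite(f"pics/{o}.png",cv2.resize(im,None,fx=s,fy=s,interpolation=cv2.INTER_CUBIC))
crop("w1",210,0,470,130,3,"w1a"); crop("w1",230,215,430,335,4,"w1b")
E
```

```text
2.3667 [0.5231 0.0758 0.2977] [-0.31 -0.48  0.08] 0.04972606138566183 [-5.9 -4.1  4.9 99.  -0.  86.8] -2.782816195551627
```

View pics/wrist_w2.png

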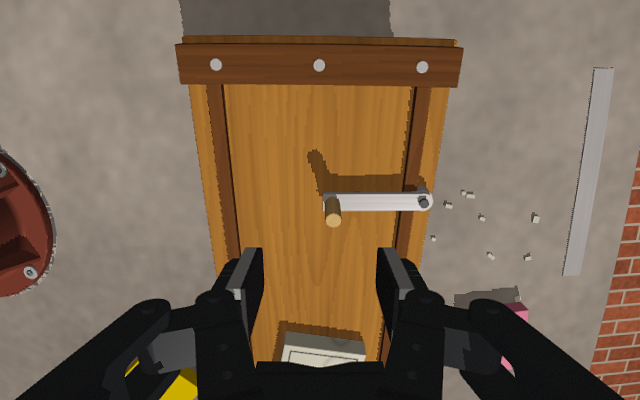

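View pics/w1a.png

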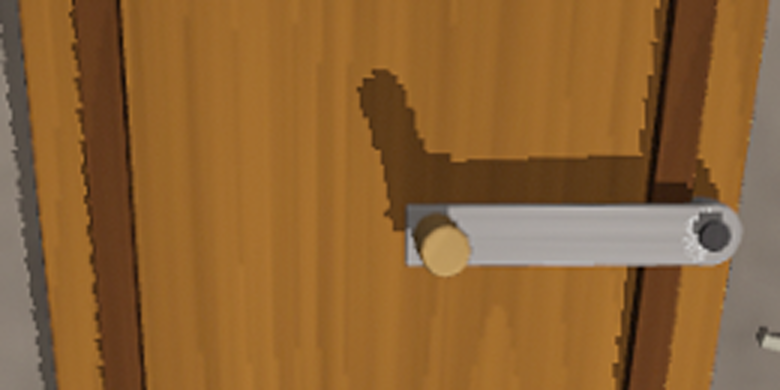

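View pics/w1b.png

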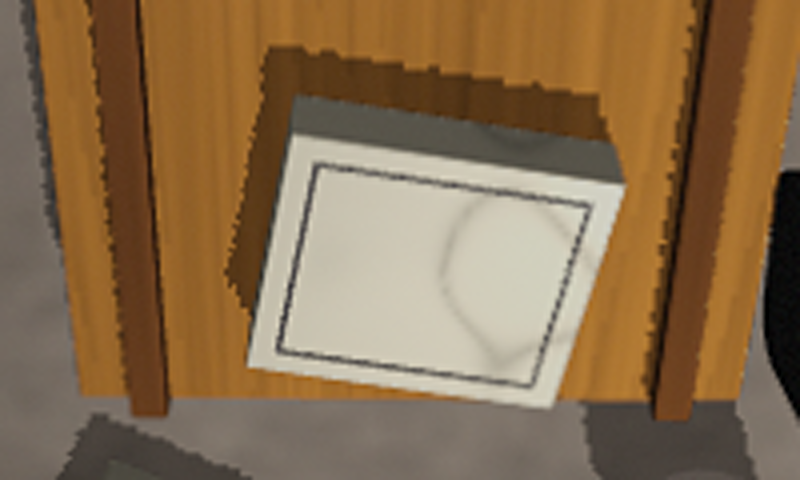

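Run:
```python
from h import *
def crop(n,x0,y0,x1,y1,s,o):
    im=pickle.load(open(n+".pkl","rb"))["wrist"]["image"][y0:y1,x0:x1,::-1]
    cv2.imwrite(f"pics/{o}.png",cv2.resize(im,None,fx=s,fy=s,interpolation=cv2.INTER_CUBIC))
crop("w2",170,30,330,110,5,"w2a");crop("w2",310,30,470,110,5,"w2b"); crop("w2",300,170,460,250,5,"w2c")
```

```text
(no output)
```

View pics/w2a.png

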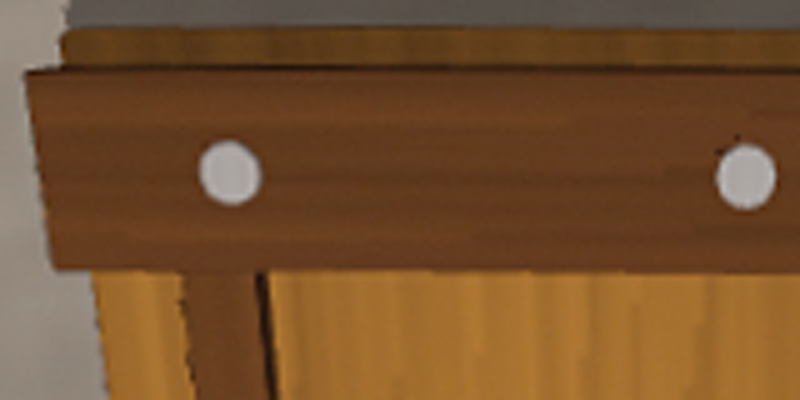

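View pics/w2b.png

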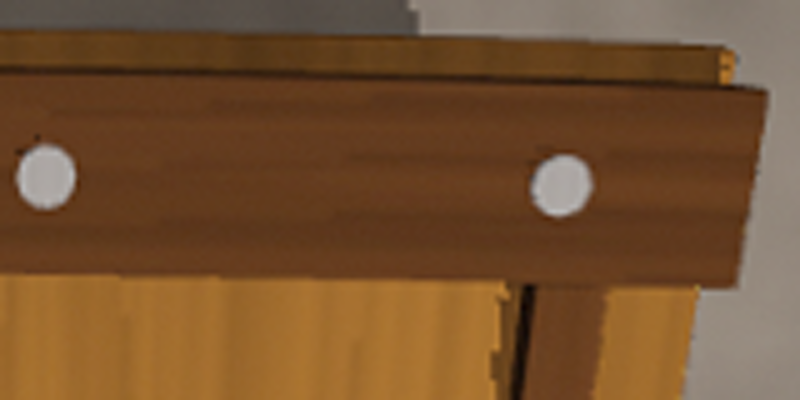

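View pics/w2c.png

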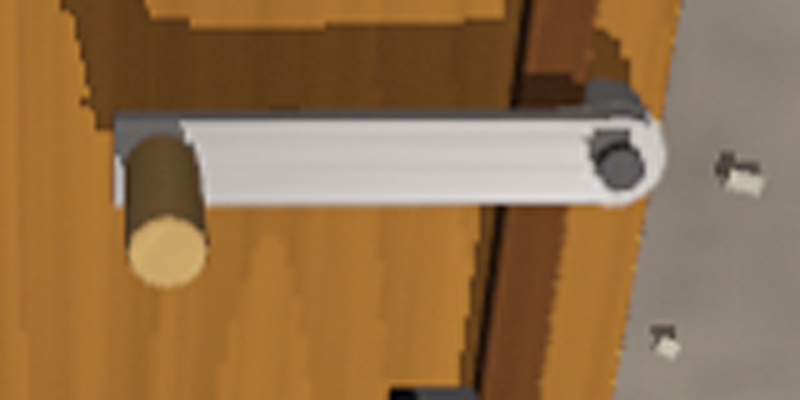

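```bash
cat > m1.py <<'E'
from fit import *
d=pickle.load(open("c0.pkl","rb")); w1=pickle.load(open("w1.pkl","rb")); w2=pickle.load(open("w2.pkl","rb"))
cc=lambda s,x0,y0:(lambda u,v:((u+.5)/s-.5+x0,(v+.5)/s-.5+y0))
ct=cc(4.7,260,150);cs=cc(4,190,145);a1=cc(3,210,0);b1=cc(4,230,215);a2=cc(5,170,30);b2=cc(5,310,30);c2=cc(5,300,170)
P=np.array([[-250,-125,0],[-250,125,0],[210,-90,0],[210,90,0]])/1e3
ot=np.array([ct(735,98),ct(726,428),ct(122,92),ct(103,340)]); os_=np.array([cs(25,300),cs(140,40),cs(632,330),cs(690,115)])
P1=np.array([[-250,125,0],[-250,-125,0],[-250,90,10],[-250,-90,10]])/1e3; o1=np.array([b1(78,397),b1(740,402),b1(168,413),b1(655,418)])
P2=np.array([[210,125,18],[210,-125,18]])/1e3; o2=np.array([a2(55,270),b2(738,288)])
W=[(w1["wrist"],o1,P1,w1["state"]),(w2["wrist"],o2,P2,w2["state"])]
F=[(d["top"],ot,P,None),(d["scene"],os_,P,None)]
p0=[0.511,-.043,.081,1.52]
E
python3 - <<'E'
from m1 import *
pw,r=fit(W,p0);print("wrist",pw,r.round(1).tolist())
p,r=fit(W+F,p0);print("all",p,r.round(1).tolist())
np.save("p.npy",p)
s1,s2=w1["state"],w2["state"];A,B=w1["wrist"],w2["wrist"]
for nm,o in (("grip",[(A,a1(446,250),s1),(B,c2(167,252),s2)]),("grip3",[(A,a1(446,250),s1),(B,c2(167,252),s2),(d["top"],ct(287,192),None),(d["scene"],cs(484,178),None)]),
  ("pivtop",[(A,a1(714,236),s1),(B,c2(620,168),s2)])):
    X,e=tri(o);print(nm,X.round(4),W2B(p,X).round(4),W2B(pw,X).round(4),np.round(e,4))
# plaque top corners: a,b upper; lower
n=Rb(p[3])[:,2]; uv=[b1(290,135),b1(625,184),b1(552,408),b1(248,366)]
for h in (.024,): 
    X=onplane(A,uv,n,p[:3]+h*n,s1); print("plaque",W2B(p,X).round(4).tolist())
# height check from depth
X,_=depthpts(A,np.round([b1(420,270),b1(400,420-350+100)]),s1);print(W2B(p,X).round(4).tolist())
# two-view height: triangulate corners wrist+top+scene
for q,t,s in zip(uv,[(557,302),(590,157),(717,190),(688,333)],[(252,115),(187,218),(77,192),(145,88)]):
    X,e=tri([(A,q,s1),(d["top"],ct(*t),None)]);print(W2B(p,X).round(4),np.round(e,4))
E
```

```text
wrist [ 0.51404987 -0.04574801  0.0835024   1.50893278] [[0.4, -0.4], [-0.1, -0.7], [0.1, 0.9], [-0.6, 0.3], [-0.1, 0.0], [0.2, -0.0]]
all [ 0.51384725 -0.04536495  0.08354996  1.50994395] [[0.4, -0.5], [-0.1, -1.0], [0.2, 0.7], [-0.6, 0.0], [-0.7, -0.3], [-0.2, -0.6], [0.4, -0.3], [0.5, 0.2], [0.2, -1.0], [0.6, -1.0], [-2.2, -1.5], [-1.3, -1.4], [-0.0, 1.6], [-1.2, 2.3]]
grip [0.5337 0.0347 0.1552] [[ 0.0923 -0.0149  0.0565]] [[ 0.0927 -0.0146  0.0565]] [0.0001 0.0001]
grip3 [0.533  0.0362 0.1563] [[ 0.094  -0.0142  0.0573]] [[ 0.0944 -0.0139  0.0572]] [0.0018 0.0012 0.0014 0.0018]
pivtop [0.6287 0.036  0.1214] [[ 0.0934 -0.1097  0.022 ]] [[ 0.0939 -0.1094  0.022 ]] [0. 0.]
plaque [[-0.1139, 0.0418, 0.024], [-0.1324, -0.0661, 0.024], [-0.2307, -0.0494, 0.024], [-0.2115, 0.0582, 0.024]]
[[-0.1668, -0.0012, 0.0253], [-0.1259, 0.0063, 0.0255]]
[[-0.1109  0.0433  0.0267]] [0.002 0.002]
[[-0.1308 -0.0645  0.0259]] [0.0012 0.0012]
[[-0.2274 -0.0478  0.0271]] [0.001 0.001]
[[-0.2092  0.059   0.0256]] [0.0011 0.0011]
```

```bash
cat > tgt.py <<'E'
from fit import *
p=np.load("p.npy")
def kg(th,h=.042,r=.095): return B2W(p,[.0935-r*np.sin(th),-.110+r*np.cos(th),h])[0]
E
python3 - <<'E'
from tgt import *
from cell import status
s=status.state();print(s["tool_pos"])
T=kg(0.01)+[0,0,-.016]; print(T, T-s["tool_pos"])
for th in np.arange(0,1.61,.1): print(th.round(2),(kg(th)-kg(0.01)).round(4).tolist())
E
```

```text
[0.52335317 0.07497639 0.29793664]
[0.53392359 0.03741809 0.12498303] [ 0.01057042 -0.0375583  -0.17295361]
0.0 [0.0001, 0.0009, 0.0002]
0.1 [-0.0, -0.0084, -0.0015]
0.2 [0.0008, -0.0177, -0.0031]
0.3 [0.0026, -0.0269, -0.0047]
0.4 [0.0053, -0.0359, -0.0063]
0.5 [0.0089, -0.0445, -0.0077]
0.6 [0.0134, -0.0528, -0.0091]
0.7 [0.0187, -0.0606, -0.0105]
0.8 [0.0247, -0.0678, -0.0117]
0.9 [0.0315, -0.0744, -0.0128]
1.0 [0.0389, -0.0803, -0.0137]
1.1 [0.0468, -0.0854, -0.0145]
1.2 [0.0552, -0.0898, -0.0152]
1.3 [0.064, -0.0933, -0.0157]
1.4 [0.0732, -0.0959, -0.0161]
1.5 [0.0825, -0.0976, -0.0163]
1.6 [0.092, -0.0984, -0.0163]
```

Call:
arm_command(commands=[0.0105,-0.0375,-0.08,-0.012,0.0105,-0.0375,-0.08,-0.012,0.0105,-0.0375,-0.08,-0.012,0.0105,-0.0375,-0.11,-0.012,0.0105,-0.0375,-0.13,-0.012,0.0105,-0.0375,-0.13,-0.012,0.0105,-0.0375,-0.13,-0.012], fingers=0.05)

```text
t: 3.0
tool_pos: [0.5338, 0.037, 0.1681]
ee_rot: [[-0.0, 0.064, 0.998], [0.0, 0.998, -0.064], [-1.0, 0.0, -0.0]]
contact_force: [-0.0, 0.5, 0.3]
grip_width: 0.05
```

```bash
python3 snap.py w3
```

```text
3.0 [0.5338 0.037  0.1681] [-0.04  0.46  0.32] 0.049955015149293715 [-10.1  -5.6 -10.1  85.5  -0.   83.6] -3.670011637032118
```

View pics/wrist_w3.png

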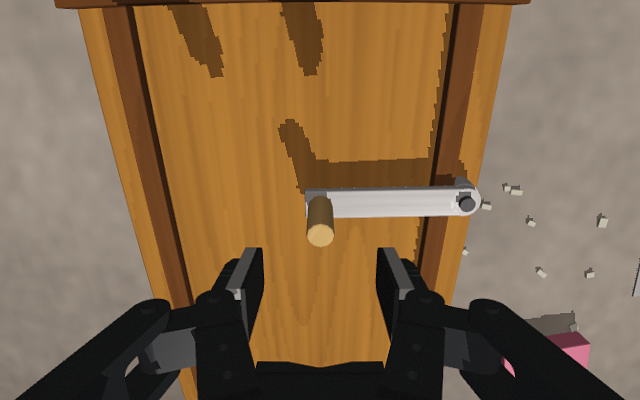

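The grip's top is centred between the fingers at (320,236). I'll descend and grip it.

Call:
arm_command(commands=[0,0.0005,-0.02,0,0,0.0005,-0.043,0,0,0.0005,-0.043,0,0,0.0005,-0.043,0], fingers=0.05)

```text
t: 3.38
tool_pos: [0.5344, 0.0379, 0.1256]
ee_rot: [[0.0, 0.063, 0.998], [-0.0, 0.998, -0.063], [-1.0, -0.0, 0.0]]
contact_force: [-0.5, 0.2, 0.1]
grip_width: 0.0502
```

Call:
arm_command(commands=[0,0,0,0,0,0,0,0,0,0,0,0,0,0,0,0,0,0,0,0,0,0,0,0], fingers=0.0, squeeze=25)

```text
t: 3.88
tool_pos: [0.5343, 0.0377, 0.1261]
ee_rot: [[0.001, 0.063, 0.998], [-0.001, 0.998, -0.063], [-1.0, -0.001, 0.001]]
contact_force: [-5.5, -1.2, 8.3]
grip_width: 0.0137
```

```bash
python3 snap.py w4
```

```text
3.8833 [0.5343 0.0377 0.1261] [-5.47 -1.15  8.26] 0.01369858429282304 [ -9.9  -5.4 -14.2  81.1  -0.   83.7] -3.610361969069351
```

View pics/wrist_w4.png

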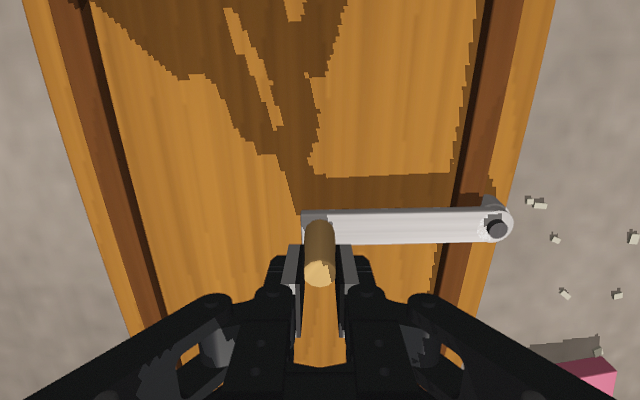

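Call:
arm_command(commands=[0,-0.0084,-0.0015,0,0.0008,-0.0177,-0.0031,0,0.0026,-0.0269,-0.0047,0,0.0026,-0.0269,-0.0047,0])

```text
t: 4.27
tool_pos: [0.5369, 0.009, 0.1212]
ee_rot: [[0.0, 0.064, 0.998], [-0.002, 0.998, -0.064], [-1.0, -0.002, 0.001]]
contact_force: [-5.9, -5.2, 7.5]
grip_width: 0.0139
```

```bash
python3 snap.py w5
```

```text
4.2667 [0.5369 0.009  0.1212] [-5.92 -5.24  7.45] 0.01392829365026428 [-12.9  -5.  -14.4  80.6  -0.1  80.8] -3.6835501862784072
```

View pics/wrist_w5.png

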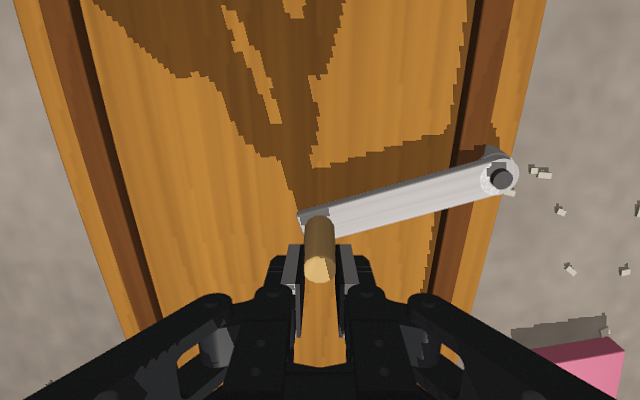

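Call:
arm_command(commands=[0.0027,-0.009,-0.0016,0,0.0063,-0.0176,-0.003,0,0.0108,-0.0259,-0.0044,0,0.0161,-0.0337,-0.0058,0,0.0221,-0.0409,-0.007,0,0.0289,-0.0475,-0.0081,0,0.0363,-0.0534,-0.009,0,0.0442,-0.0585,-0.0098,0,0.0526,-0.0629,-0.0105,0,0.0614,-0.0664,-0.011,0,0.0706,-0.069,-0.0114,0,0.0799,-0.0707,-0.0116,0,0.0799,-0.0707,-0.0116,0])

```text
t: 5.4
tool_pos: [0.6183, -0.0607, 0.1092]
ee_rot: [[0.002, 0.063, 0.998], [-0.001, 0.998, -0.063], [-1.0, -0.001, 0.002]]
contact_force: [-1.6, -3.4, 5.1]
grip_width: 0.0139
```

Call:
arm_command(commands=[0.005,-0.0005,0,0,0.0095,-0.001,0,0,0.0125,-0.001,0,0,0.0125,-0.001,0,0])

```text
t: 5.73
tool_pos: [0.6266, -0.0608, 0.1089]
ee_rot: [[-0.005, 0.063, 0.998], [-0.001, 0.998, -0.063], [-1.0, -0.001, -0.005]]
contact_force: [-16.9, -2.0, 12.7]
grip_width: 0.014
```

```bash
python3 snap.py w6 wrist top
```

```text
5.7333 [ 0.6266 -0.0608  0.1089] [-16.93  -2.04  12.66] 0.014004115055842576 [-17.3  11.7   1.6  80.2  -0.2  76.3] -3.629012070963175
```

View pics/wrist_w6.png

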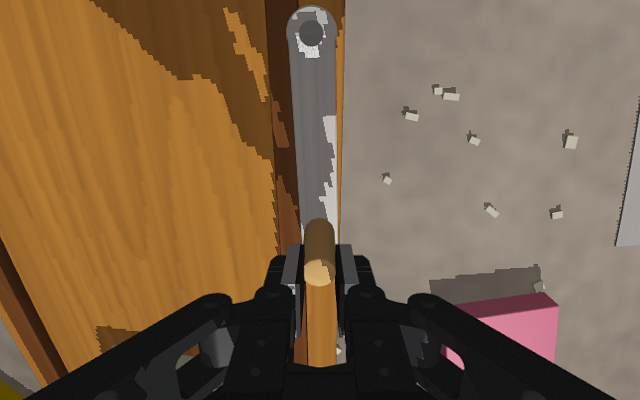

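The -17 N reaction shows the keeper on its open dead stop. I'll relax, release and rise.

Call:
arm_command(commands=[-0.003,0,0,0,-0.003,0,0,0])

```text
t: 6.0
tool_pos: [0.6262, -0.0608, 0.1091]
ee_rot: [[0.001, 0.063, 0.998], [-0.001, 0.998, -0.063], [-1.0, -0.001, 0.001]]
contact_force: [-0.8, -2.5, 5.1]
grip_width: 0.0137
```

Call:
arm_command(commands=[0,0,0,0,0,0,0,0,0,0,0,0,0,0,0,0,0,0,0.03,0,0,0,0.07,0,0,0,0.1,0,0,0,0.1,0], fingers=0.045)

```text
t: 6.67
tool_pos: [0.6288, -0.0613, 0.2153]
ee_rot: [[0.009, 0.063, 0.998], [-0.003, 0.998, -0.063], [-1.0, -0.002, 0.009]]
contact_force: [1.0, 0.3, -0.0]
grip_width: 0.0451
```

```bash
python3 snap.py w7
```

```text
6.6667 [ 0.6288 -0.0613  0.2153] [ 0.97  0.27 -0.01] 0.04511749128136169 [-17.4  11.   11.9  90.4   0.   76.2] -3.6009075771425376
```

View pics/wrist_w7.png

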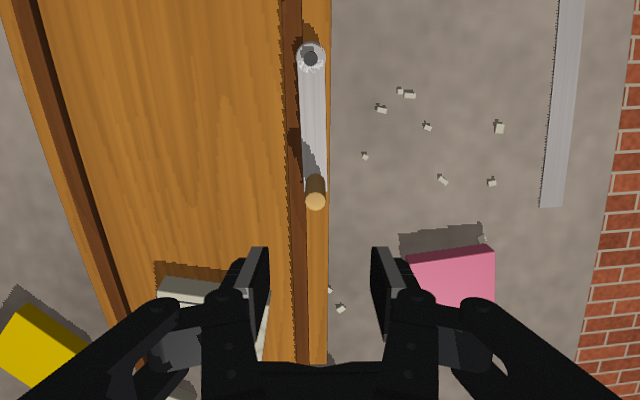

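Run:
```python
from tgt import *
d=pickle.load(open("c0.pkl","rb"));w=pickle.load(open("w7.pkl","rb"))
for nm,uv,h in(("pot",(444,166),.075),("offcut",(441,236),.02)):
    X=onplane(d["top"],[uv],np.array([0,0,1.]),np.array([0,0,h]));print(nm,X,W2B(p,X))
n=Rb(p[3])[:,2]
for th in (1.5,1.6): print(th,proj(w["wrist"],kg(th,.055),w["state"]))
X=onplane(w["wrist"],[(315,201)],n,p[:3]+.0555*n,w["state"]);b=W2B(p,X)[0];print(b,np.arctan2(.0935-b[0],b[1]+.110))
for x in(-.256,.09):print(x,B2W(p,[x,-0.002,.004]))
print(w["state"]["tool_pos"])
u=B2W(p,[1,0,0])-B2W(p,[0,0,0]);print(u)
```

```text
pot [[ 0.62960819 -0.38911406  0.075     ]] [[-0.33245186 -0.13645172  0.04993837]]
offcut [[ 0.39203048 -0.37955851  0.02      ]] [[-0.34683829  0.10126737 -0.00337338]]
1.5 [[301.96025957 200.38900014]]
1.6 [[314.95257694 200.55862623]]
[-0.00156708 -0.11280867  0.0555    ] 1.6003318024117605
-0.256 [[ 0.50046923 -0.29782403  0.04303526]]
0.09 [[0.52119149 0.04228876 0.10311753]]
[ 0.62877502 -0.06131598  0.21534806]
[[0.05989091 0.98298494 0.17364818]]
```

Keeper measured at 1.600 rad, fully open. Now I'll move behind the plaque.

Call:
arm_command(commands=[-0.1285,-0.2365,0,0,-0.1285,-0.2365,0,0,-0.1285,-0.2365,0,0,-0.1285,-0.2365,0,0,-0.1285,-0.2365,0,0,-0.1285,-0.2365,0,0,-0.1285,-0.2365,0,0,-0.1285,-0.2365,-0.04,0,-0.1285,-0.2365,-0.08,0,-0.1285,-0.2365,-0.12,0,-0.1285,-0.2365,-0.135,0,-0.1285,-0.2365,-0.135,0], fingers=0.06)

```text
t: 7.72
tool_pos: [0.4946, -0.2942, 0.0665]
ee_rot: [[-0.007, 0.063, 0.998], [0.007, 0.998, -0.063], [-1.0, 0.006, -0.007]]
contact_force: [-0.8, -0.3, -0.2]
grip_width: 0.06
```

```bash
python3 snap.py w8 wrist top scene
```

```text
7.7167 [ 0.4946 -0.2942  0.0665] [-0.81 -0.3  -0.16] 0.060042660660913974 [-43.8   3.7 -11.4  75.4   0.   49.9] -3.617687337996808
```

View pics/wrist_w8.png

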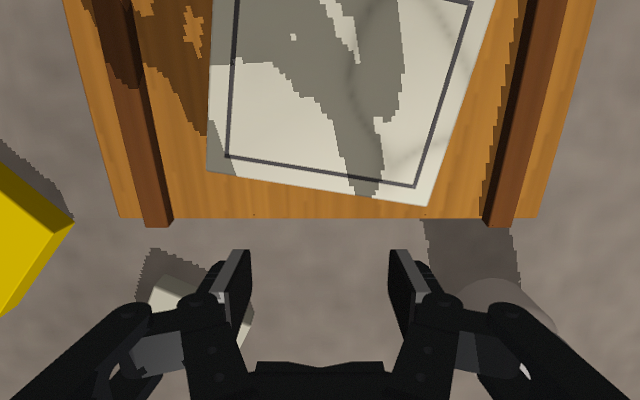

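View pics/scene_w8.png

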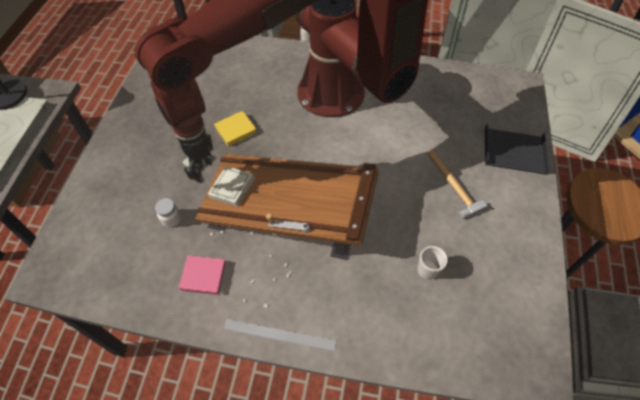

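```bash
python3 -c "
from cell import status
s=status.state();print(s['tool_pos'],s['t'],s['dq'],s['contact_force'])"
```

```text
[ 0.49818237 -0.29744715  0.07402637] 7.8667 [ 0.08485126 -0.83545152  1.55243392  0.11899701 -0.00607297  0.05764253] [ 0.29973405 -0.23892156  0.69792945]
```

Call:
arm_command(commands=[0,0,-0.012,0,0,0,-0.024,0,0,0,-0.032,0,0,0,-0.037,0,0,0,-0.037,0,0,0,-0.037,0,0,0,-0.037,0])

```text
t: 8.45
tool_pos: [0.4979, -0.2974, 0.0363]
ee_rot: [[0.0, 0.063, 0.998], [-0.0, 0.998, -0.063], [-1.0, -0.0, 0.0]]
contact_force: [-0.2, 0.8, -0.3]
grip_width: 0.0602
```

```bash
python3 snap.py w9; python3 -c "
from tgt import *
s=pickle.load(open('w9.pkl','rb'));print(W2B(p,s['state']['tool_pos']))"
```

```text
8.45 [ 0.4979 -0.2974  0.0363] [-0.18  0.79 -0.26] 0.06015367994368564 [-43.8   4.8 -13.5  71.6   0.   49.9] -3.6104314573776137
[[-0.25685897  0.00057109 -0.0026937 ]]
```

View pics/wrist_w9.png

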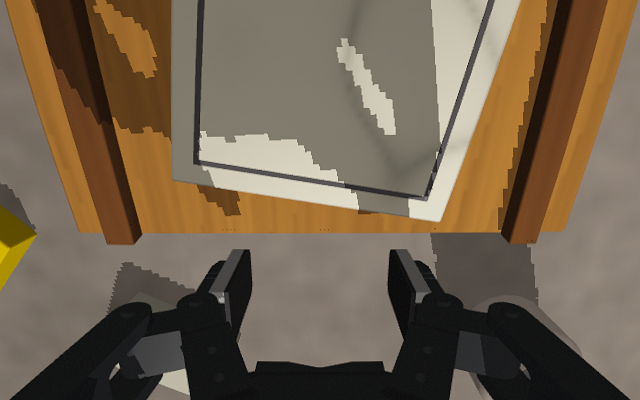

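Call:
arm_command(commands=[0,0,0.007,0,0,0,0.007,0,0,0,0.007,0,0.0003,0.0049,0.0079,0,0.0006,0.0098,0.0087,0,0.0009,0.0147,0.0096,0,0.0012,0.0197,0.0105,0,0.0015,0.0246,0.0113,0,0.0018,0.0295,0.0122,0,0.0021,0.0344,0.0131,0,0.0024,0.0393,0.0139,0,0.0027,0.0442,0.0148,0,0.003,0.0491,0.0157,0,0.003,0.0491,0.0157,0])

```text
t: 9.67
tool_pos: [0.5009, -0.2472, 0.0519]
ee_rot: [[0.0, 0.062, 0.998], [0.0, 0.998, -0.062], [-1.0, 0.0, 0.0]]
contact_force: [-0.3, -0.5, -0.4]
grip_width: 0.0599
```

```bash
python3 snap.py w10; python3 -c "
from tgt import *
s=pickle.load(open('w10.pkl','rb'));print(W2B(p,s['state']['tool_pos']))"
```

```text
9.6667 [ 0.5009 -0.2472  0.0519] [-0.31 -0.51 -0.38] 0.05987417472010192 [-39.7   0.5 -16.3  73.2   0.   53.9] -3.569944936074798
[[-0.20465204  0.00063545  0.00392124]]
```

View pics/wrist_w10.png

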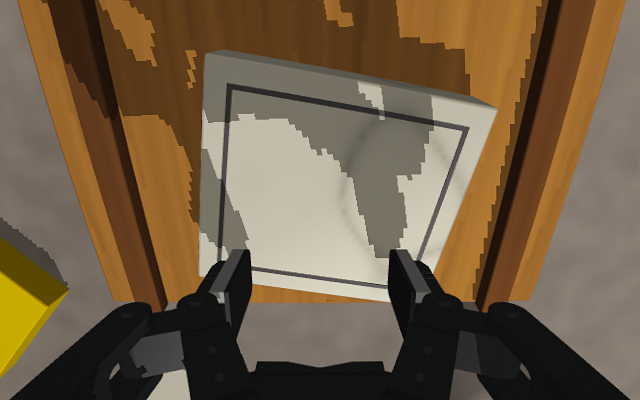

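Run:
```python
from tgt import *
w=pickle.load(open('w10.pkl','rb'));n=Rb(p[3])[:,2]
X=onplane(w["wrist"],[(204,60),(497,107),(200,274),(436,270)],n,p[:3]+.024*n,w["state"]);print(W2B(p,X).round(4))
im=w["wrist"]["image"][230:330,170:470,::-1];cv2.imwrite("pics/c10.png",cv2.resize(im,None,fx=2.6,fy=2.6,interpolation=cv2.INTER_CUBIC))
D=w["wrist"]["depth"]
for uv in [(238,262),(246,255),(244,290),(395,262),(300,200),(300,270)]:
    X,z=depthpts(w["wrist"],[uv],w["state"]);print(uv,z,W2B(p,X).round(4),X.round(4))
```

```text
[[-0.1152  0.0419  0.024 ]
 [-0.1318 -0.0663  0.024 ]
 [-0.2103  0.0579  0.024 ]
 [-0.2083 -0.0541  0.024 ]]
(238, 262) [0.13387783] [[-0.1864  0.0324  0.0464]] [[ 0.4699 -0.2347  0.0969]]
(246, 255) [0.14378154] [[-0.1899  0.0314  0.037 ]] [[ 0.4708 -0.2365  0.087 ]]
(244, 290) [0.138659] [[-0.1994  0.0312  0.0475]] [[ 0.4703 -0.2477  0.0957]]
(395, 262) [0.13761076] [[-0.1888 -0.0289  0.0434]] [[ 0.531  -0.2403  0.0935]]
(300, 200) [0.14478946] [[-0.17   0.009  0.026]] [[ 0.4944 -0.2164  0.0796]]
(300, 270) [0.16239344] [[-0.2071  0.0101  0.0248]] [[ 0.4911 -0.2527  0.072 ]]
```

View pics/c10.png

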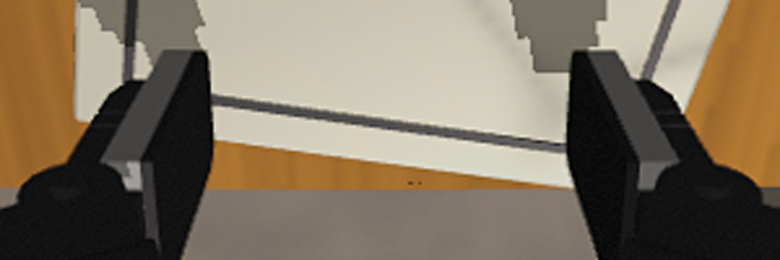

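Run:
```python
from tgt import *
for n,us in (("w4",[(295,250),(296,256),(345,250),(344,256)]),("w1",[(213,262),(212,266),(428,264),(430,268)]),("w3",[(260,252),(259,258),(380,252)]),("w10",[(247,252),(243,260)])):
    w=pickle.load(open(n+'.pkl','rb'));c=w["wrist"]
    for u in us:
        z=c["depth"][u[1],u[0]]; X=np.r_[rays(c,[u])[0]*z,1]; print(n,u,round(float(z),4),(c["hand_eye"]@X)[:3].round(4))
    # depth profile column
    u=us[0][0]; print([round(float(c["depth"][v,u]),3) for v in range(236,300,4)])
```

```text
w4 (295, 250) 0.1449 [-0.0336  0.0103 -0.0105]
w4 (296, 256) 0.1385 [-0.0401  0.0107 -0.0097]
w4 (345, 250) 0.1441 [-0.0343  0.0106  0.0102]
w4 (344, 256) 0.1389 [-0.0397  0.0105  0.0094]
[0.209, 0.212, 0.15, 0.146, 0.143, 0.14, 0.135, 0.132, 0.129, 0.126, 0.123, 0.12, 0.119, 0.118, 0.12, 0.12]
w1 (213, 262) 0.1384 [-0.0409  0.0084 -0.0429]
w1 (212, 266) 0.1369 [-0.0427  0.0075 -0.0429]
w1 (428, 264) 0.1363 [-0.043   0.0085  0.0424]
w1 (430, 268) 0.133 [-0.0465  0.0086  0.0421]
[0.531, 0.534, 0.534, 0.535, 0.538, 0.54, 0.139, 0.14, 0.138, 0.139, 0.138, 0.139, 0.138, 0.139, 0.138, 0.139]
w3 (260, 252) 0.1471 [-0.0318  0.0085 -0.0255]
w3 (259, 258) 0.1444 [-0.0349  0.0073 -0.0255]
w3 (380, 252) 0.1444 [-0.0343  0.0097  0.0248]
[0.259, 0.26, 0.262, 0.147, 0.147, 0.147, 0.147, 0.147, 0.147, 0.147, 0.147, 0.147, 0.147, 0.148, 0.146, 0.147]
w10 (247, 252) 0.144 [-0.0347  0.0099 -0.0304]
w10 (243, 260) 0.1371 [-0.0419  0.0098 -0.0305]
[0.153, 0.154, 0.156, 0.156, 0.144, 0.145, 0.145, 0.145, 0.145, 0.143, 0.144, 0.145, 0.145, 0.143, 0.144, 0.144]
```

The plaque hasn't moved. The wrist depth shows the real fingertips about 30 mm behind the stated TCP, so they passed over it. I'll retreat, go lower and watch the force.

Call:
arm_command(commands=[-0.0012,-0.02,-0.0035,0,-0.0024,-0.04,-0.007,0,-0.0034,-0.057,-0.01,0,-0.0034,-0.057,-0.01,0,-0.0034,-0.057,-0.015,0,-0.0034,-0.057,-0.02,0,-0.0034,-0.057,-0.025,0,-0.0034,-0.057,-0.03,0,-0.0034,-0.057,-0.034,0,-0.0034,-0.057,-0.034,0,-0.0034,-0.057,-0.034,0])

```text
t: 10.63
tool_pos: [0.4973, -0.3046, 0.0173]
ee_rot: [[-0.0, 0.063, 0.998], [0.0, 0.998, -0.063], [-1.0, 0.0, -0.0]]
contact_force: [-0.2, 0.9, 1.0]
grip_width: 0.0597
```

```bash
python3 snap.py w11; python3 -c "
from tgt import *
s=pickle.load(open('w11.pkl','rb'));print(W2B(p,s['state']['tool_pos']))
w=s;c=w['wrist']
for u in [(247,252),(246,256)]:
  X,z=depthpts(c,[u],w['state']);print(W2B(p,X))
"
```

```text
10.6333 [ 0.4973 -0.3046  0.0173] [-0.18  0.87  0.95] 0.05966399576227244 [-44.3   6.2 -14.   69.8   0.   49.3] -3.5887719907360434
[[-0.2673348   0.00078932 -0.02009751]]
[[-0.25181574  0.03121845  0.01192811]]
[[-0.25216651  0.03123802  0.0142537 ]]
```

View pics/wrist_w11.png

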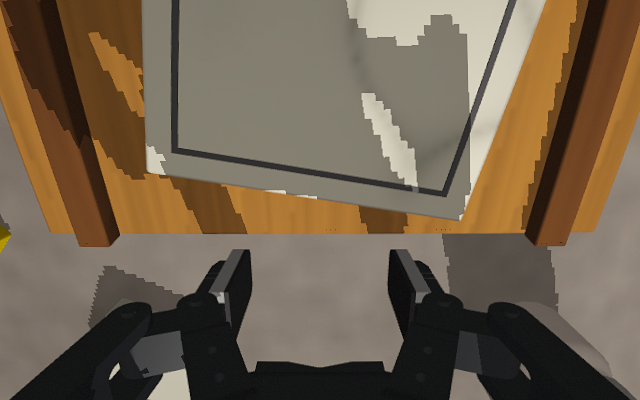

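Call:
arm_command(commands=[0.0003,0.0049,0.0009,0,0.0006,0.0098,0.0017,0,0.0009,0.0147,0.0026,0,0.0012,0.0197,0.0035,0,0.0012,0.0197,0.0035,0])

```text
t: 11.1
tool_pos: [0.4988, -0.2843, 0.0215]
ee_rot: [[0.0, 0.062, 0.998], [0.0, 0.998, -0.062], [-1.0, 0.0, 0.0]]
contact_force: [-0.1, -0.5, 1.0]
grip_width: 0.06
```

```bash
python3 snap.py w12
```

```text
11.1 [ 0.4988 -0.2843  0.0215] [-0.11 -0.54  0.97] 0.06000523742961391 [-42.7   4.5 -15.5  70.1   0.   50.8] -3.558776092324391
```

View pics/wrist_w12.png

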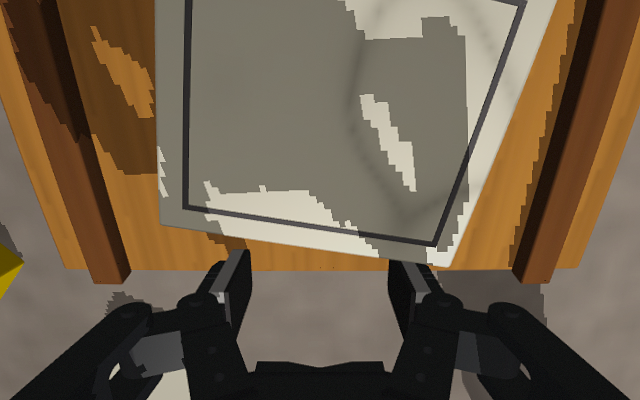

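Call:
arm_command(commands=[0.0003,0.0049,0.0009,0,0.0006,0.0098,0.0017,0,0.0009,0.0147,0.0026,0,0.0012,0.0197,0.0035,0,0.0015,0.0246,0.0043,0,0.0018,0.0295,0.0052,0,0.0021,0.0344,0.0061,0,0.0024,0.0393,0.0069,0,0.0024,0.0393,0.0069,0])

```text
t: 11.9
tool_pos: [0.5011, -0.2461, 0.0284]
ee_rot: [[0.0, 0.063, 0.998], [-0.001, 0.998, -0.063], [-1.0, -0.001, 0.0]]
contact_force: [-0.1, -1.8, 0.1]
grip_width: 0.06
```

```bash
python3 snap.py w13
```

```text
11.9 [ 0.5011 -0.2461  0.0284] [-0.14 -1.78  0.08] 0.059990930448126596 [-39.6   1.4 -17.9  70.7  -0.   54.1] -3.608275292396891
```

View pics/wrist_w13.png

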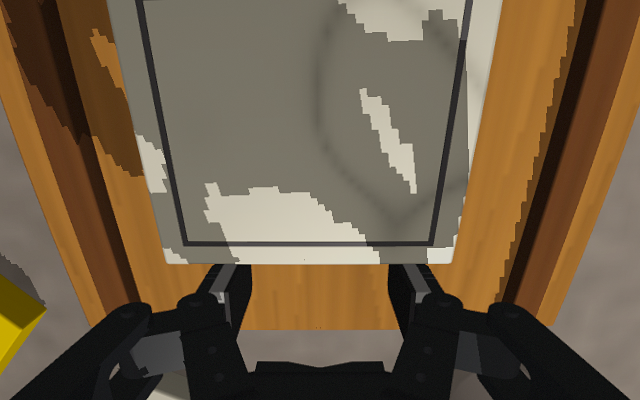

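The plaque is now square against both fingers (lower edge from (165,263) to (453,263)).

```bash
python3 -c "
from tgt import *
w=pickle.load(open('w13.pkl','rb'));n=Rb(p[3])[:,2]
b=W2B(p,w['state']['tool_pos'])[0];X=W2B(p,onplane(w['wrist'],[(165,263),(453,263)],n,p[:3]+.0245*n,w['state']));print(b,X)
S=.110-X[:,0].mean();print('remaining',S); u=np.array([.0599,.983,.1736])
for s in(20,150,160,S*1e3-20): print(s,(u*s/1e3).round(4))
"
```

```text
[-0.20765667  0.00049506 -0.01938408] [[-0.18890464  0.06024437  0.0245    ]
 [-0.18922968 -0.05039878  0.0245    ]]
remaining 0.29906716165065417
20 [0.0012 0.0197 0.0035]
150 [0.009  0.1474 0.026 ]
160 [0.0096 0.1573 0.0278]
279.06716165065416 [0.0167 0.2743 0.0484]
```

Call:
arm_command(commands=[0.0003,0.0049,0.0009,0,0.0008,0.0128,0.0023,0,0.0013,0.0206,0.0036,0,0.0017,0.0285,0.005,0,0.0022,0.0364,0.0064,0,0.0027,0.0442,0.0078,0,0.0032,0.0521,0.0092,0,0.0037,0.06,0.0106,0,0.0041,0.0678,0.012,0,0.0046,0.0757,0.0134,0,0.0051,0.0835,0.0148,0,0.0056,0.0914,0.0161,0,0.006,0.0993,0.0175,0,0.0065,0.1071,0.0189,0,0.007,0.115,0.0203,0,0.0075,0.1229,0.0217,0,0.008,0.1307,0.0231,0,0.0084,0.1386,0.0245,0,0.0089,0.1465,0.0259,0,0.0089,0.1465,0.0259,0])

```text
t: 13.62
tool_pos: [0.51, -0.099, 0.0542]
ee_rot: [[0.0, 0.062, 0.998], [-0.0, 0.998, -0.062], [-1.0, -0.0, 0.0]]
contact_force: [-0.0, -1.4, 0.9]
grip_width: 0.06
```

```bash
python3 snap.py w14; python3 -c "
from tgt import *
w=pickle.load(open('w14.pkl','rb'));print(W2B(p,w['state']['tool_pos']))"
```

```text
13.6167 [ 0.51   -0.099   0.0542] [-0.03 -1.39  0.87] 0.06000668938233279 [-25.4  -6.5 -22.8  73.7  -0.   68.2] -3.580181562963409
[[-0.05802486  0.00060837 -0.01952154]]
```

View pics/wrist_w14.png

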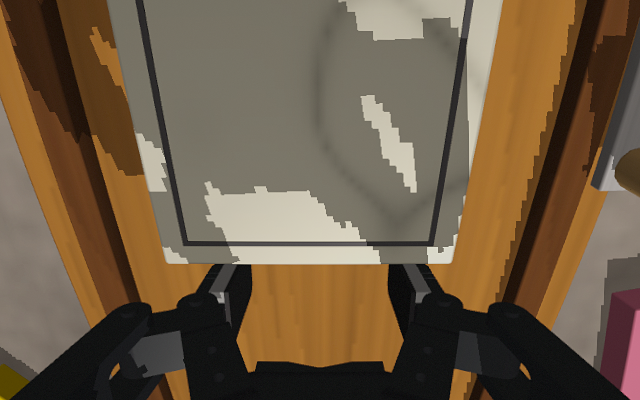

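Call:
arm_command(commands=[0.0003,0.0049,0.0009,0,0.0008,0.0128,0.0023,0,0.0013,0.0206,0.0036,0,0.0017,0.0285,0.005,0,0.0022,0.0364,0.0064,0,0.0027,0.0442,0.0078,0,0.0032,0.0521,0.0092,0,0.0037,0.06,0.0106,0,0.0041,0.0678,0.012,0,0.0046,0.0757,0.0134,0,0.0051,0.0835,0.0148,0,0.0056,0.0914,0.0161,0,0.006,0.0993,0.0175,0,0.0065,0.1071,0.0189,0,0.007,0.115,0.0203,0,0.0075,0.1229,0.0217,0,0.0078,0.128,0.0226,0,0.008,0.131,0.0231,0,0.008,0.131,0.0231,0])

```text
t: 15.25
tool_pos: [0.5177, 0.0311, 0.0769]
ee_rot: [[-0.0, 0.063, 0.998], [-0.001, 0.998, -0.063], [-1.0, -0.001, -0.0]]
contact_force: [-1.0, -2.8, 0.8]
grip_width: 0.0601
```

```bash
python3 snap.py w15; python3 -c "
from tgt import *
w=pickle.load(open('w15.pkl','rb'));print(W2B(p,w['state']['tool_pos']))"
```

```text
15.25 [0.5177 0.0311 0.0769] [-1.03 -2.76  0.76] 0.060146091734392115 [-11.   -7.3 -21.2  76.2  -0.1  82.6] -3.6207156244358676
[[ 0.07422663  0.00076781 -0.01979325]]
```

View pics/wrist_w15.png

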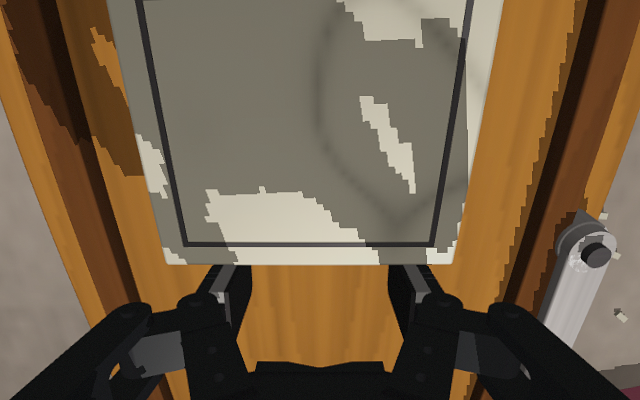

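Call:
arm_command(commands=[0.0002,0.0039,0.0007,0,0.0005,0.0079,0.0014,0,0.0007,0.0118,0.0021,0,0.0008,0.0138,0.0024,0,0.0009,0.0157,0.0028,0,0.001,0.0157,0.0028,0])

```text
t: 15.8
tool_pos: [0.5187, 0.0465, 0.0797]
ee_rot: [[-0.001, 0.064, 0.998], [-0.001, 0.998, -0.064], [-1.0, -0.001, -0.0]]
contact_force: [-0.5, -5.8, 0.6]
grip_width: 0.06
```

Call:
arm_command(commands=[0,0.001,0.0002,0,0.0001,0.002,0.0003,0,0.0002,0.003,0.0005,0,0.0002,0.003,0.0005,0])

```text
t: 16.13
tool_pos: [0.519, 0.0478, 0.08]
ee_rot: [[-0.001, 0.064, 0.998], [-0.004, 0.998, -0.064], [-1.0, -0.004, -0.0]]
contact_force: [0.5, -13.7, -2.4]
grip_width: 0.0601
```

Stop contact at 13.7 N. I'll back off and rise to look.

```bash
python3 -c "
from cell import status
s=status.state();print(s['ft_torque'],s['contact_force'],s['tool_pos'])"
```

```text
[-2.69504271 -0.01164634  0.19524169] [  0.46576635 -13.70765996  -2.35772853] [0.51895533 0.04781423 0.08000949]
```

Call:
arm_command(commands=[0,-0.008,-0.0014,0,-0.001,-0.025,-0.003,0,-0.0015,-0.045,-0.004,0,-0.002,-0.05,0.02,0,-0.002,-0.05,0.06,0,-0.002,-0.05,0.1,0,-0.002,-0.02,0.14,0,-0.002,0.0,0.16,0,-0.002,0.0,0.16,0,-0.002,0.0,0.16,0,-0.002,0.0,0.16,0])

```text
t: 17.05
tool_pos: [0.5169, 0.0501, 0.2395]
ee_rot: [[-0.001, 0.063, 0.998], [0.001, 0.998, -0.063], [-1.0, 0.001, -0.001]]
contact_force: [1.0, -1.0, -0.6]
grip_width: 0.06
```

```bash
python3 snap.py w16 wrist top
python3 - <<'E'
from h import *
im=pickle.load(open("w16.pkl","rb"))["wrist"]["image"]
cv2.imwrite("pics/c16.png",cv2.resize(im[20:260,140:500,::-1],None,fx=2.2,fy=2.2,interpolation=cv2.INTER_CUBIC))
E
```

```text
17.05 [0.5169 0.0501 0.2395] [ 1.04 -0.99 -0.6 ] 0.059997472969457115 [-8.9 -7.5 -4.4 93.1  0.  84.7] -3.58641418210418
```

View pics/wrist_w16.png

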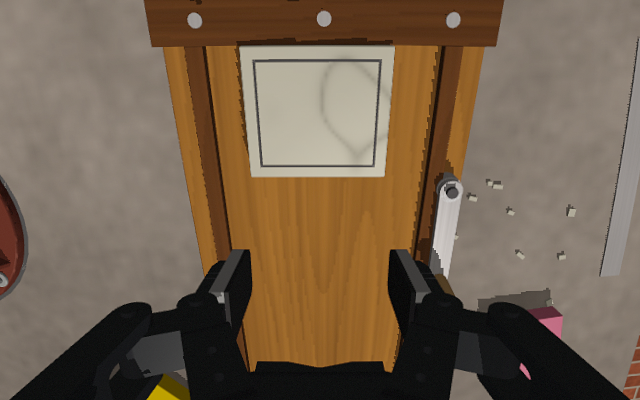

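View pics/c16.png

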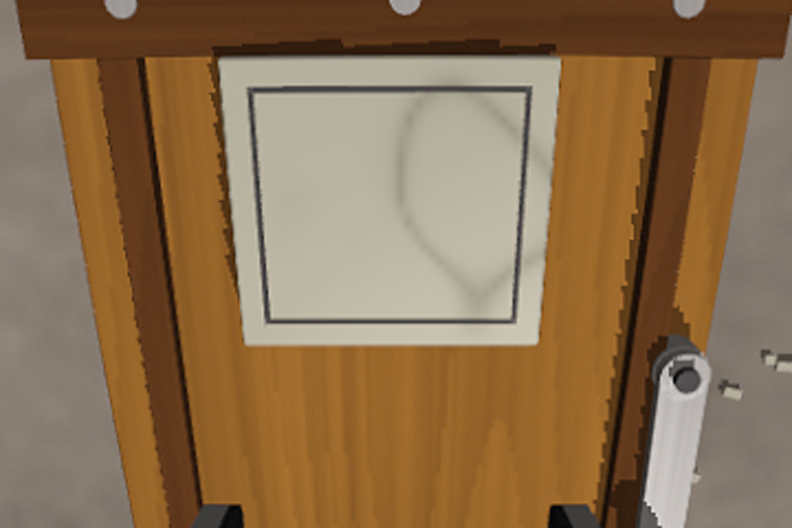

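Run:
```python
from tgt import *
w=pickle.load(open('w16.pkl','rb'));n=Rb(p[3])[:,2];c,s=w["wrist"],w["state"]
f=lambda u,v:((u+.5)/2.2-.5+140,(v+.5)/2.2-.5+20)
print(W2B(p,onplane(c,[f(219,55),f(560,55),f(540,346),f(246,346)],n,p[:3]+.024*n,s)).round(4))
print("stop",W2B(p,onplane(c,[f(28,57),f(785,58)],n,p[:3]+.018*n,s)).round(4))
T=kg(1.6);print(T,T-s["tool_pos"])
im=c["image"][30:60,225:410,::-1];cv2.imwrite("pics/c16b.png",cv2.resize(im,None,fx=4.3,fy=8,interpolation=cv2.INTER_CUBIC))
```

```text
[[ 0.21    0.0592  0.024 ]
 [ 0.2097 -0.0496  0.024 ]
 [ 0.1088 -0.0509  0.024 ]
 [ 0.1091  0.0591  0.024 ]]
stop [[ 0.2105  0.1241  0.018 ]
 [ 0.2097 -0.1258  0.018 ]]
[ 0.62588152 -0.06093766  0.12465845] [ 0.10900839 -0.11105181 -0.11482397]
```

View pics/c16b.png

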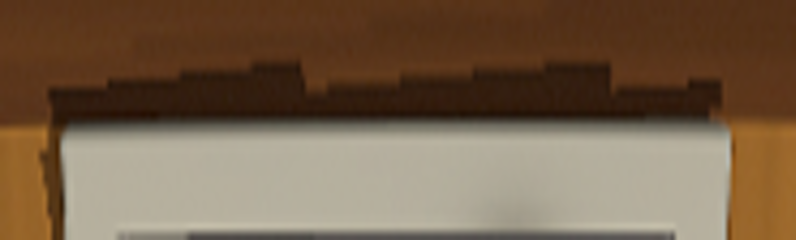

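The plaque's upper edge lies at x = 210.0 and 209.7 mm, against the stop at 210 mm, so it's square. Next: grip the keeper, deeper this time.

Call:
arm_command(commands=[0.035,-0.036,0,0,0.07,-0.072,0,0,0.1,-0.1,0,0,0.109,-0.111,0,0,0.109,-0.111,0,0,0.109,-0.111,0,0,0.109,-0.111,-0.03,0,0.109,-0.111,-0.05,0,0.109,-0.111,-0.07,0,0.109,-0.111,-0.07,0,0.109,-0.111,-0.07,0,0.109,-0.111,-0.07,0], fingers=0.045)

```text
t: 18.15
tool_pos: [0.626, -0.0606, 0.1718]
ee_rot: [[0.001, 0.063, 0.998], [-0.0, 0.998, -0.063], [-1.0, -0.0, 0.001]]
contact_force: [0.9, -0.6, 0.7]
grip_width: 0.0448
```

```bash
python3 snap.py w17; python3 -c "
from tgt import *
w=pickle.load(open('w17.pkl','rb'));print(kg(1.6)-w['state']['tool_pos'])"
```

```text
18.15 [ 0.626  -0.0606  0.1718] [ 0.91 -0.59  0.68] 0.04480963615908766 [-17.4  10.7   7.   86.3   0.   76.2] -3.592239126103339
[-0.00014888 -0.00033803 -0.04713991]
```

View pics/wrist_w17.png

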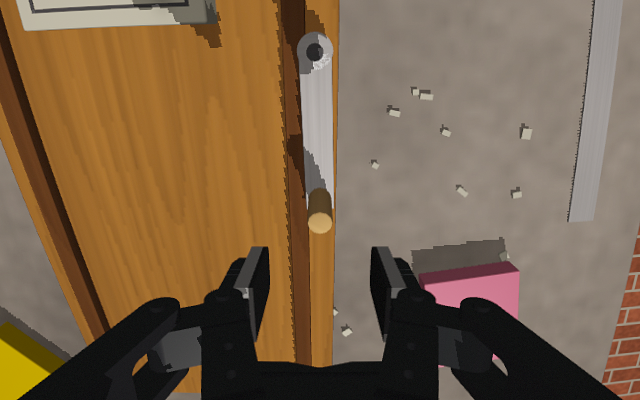

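Centred at column 320. I'll descend 90 mm.

Call:
arm_command(commands=[0,0,-0.02,0,0,0,-0.04,0,0,0,-0.055,0,0,0,-0.07,0,0,0,-0.08,0,0,0,-0.09,0,0,0,-0.09,0,0,0,-0.09,0])

```text
t: 18.87
tool_pos: [0.6262, -0.0609, 0.0808]
ee_rot: [[0.0, 0.063, 0.998], [-0.0, 0.998, -0.063], [-1.0, -0.0, 0.0]]
contact_force: [0.2, -0.6, 0.0]
grip_width: 0.0451
```

```bash
python3 snap.py w18; python3 -c "
from tgt import *
w=pickle.load(open('w18.pkl','rb'));print(kg(1.6)-w['state']['tool_pos']);
for u in [(264,251),(262,255)]:
  X,z=depthpts(w['wrist'],[u],w['state']);print(W2B(p,X))"
```

```text
18.8667 [ 0.6262 -0.0609  0.0808] [ 0.2  -0.57  0.03] 0.04508402777142933 [-17.4  11.8  -1.2  77.    0.   76.2] -3.60831030080338
[-2.88273218e-04 -4.96898447e-05  4.38828148e-02]
[[ 0.00719189 -0.08978331  0.03100336]]
[[ 0.00817359 -0.08963589  0.03517887]]
```

View pics/wrist_w18.png

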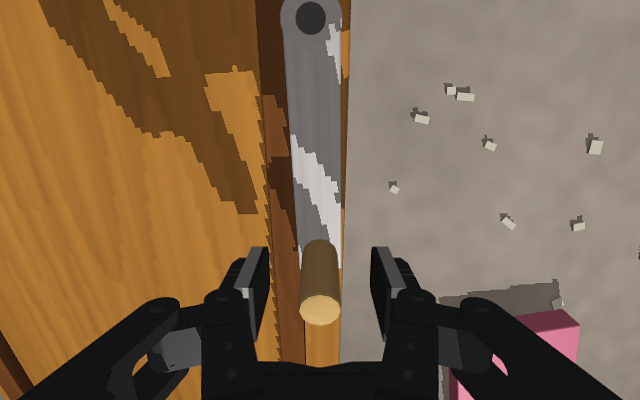

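Call:
arm_command(commands=[0,0,0,0,0,0,0,0,0,0,0,0,0,0,0,0,0,0,0,0,0,0,0,0], fingers=0.0, squeeze=25)

```text
t: 19.42
tool_pos: [0.6262, -0.061, 0.0813]
ee_rot: [[0.001, 0.063, 0.998], [-0.0, 0.998, -0.063], [-1.0, -0.0, 0.001]]
contact_force: [-3.0, 0.1, 6.2]
grip_width: 0.0152
```

```bash
python3 -c "
from tgt import *
L=[]
for th in np.arange(1.5,-.01,-.1): L+=[*(kg(th)-kg(1.6)).round(4).tolist(),0]
print(L)"
```

```text
[-0.0095, 0.0008, 0.0, 0, -0.0188, 0.0025, 0.0002, 0, -0.0279, 0.0051, 0.0006, 0, -0.0367, 0.0086, 0.0011, 0, -0.0452, 0.0129, 0.0018, 0, -0.0531, 0.0181, 0.0026, 0, -0.0605, 0.024, 0.0036, 0, -0.0672, 0.0305, 0.0047, 0, -0.0733, 0.0378, 0.0059, 0, -0.0786, 0.0456, 0.0072, 0, -0.083, 0.0538, 0.0086, 0, -0.0866, 0.0625, 0.0101, 0, -0.0894, 0.0714, 0.0116, 0, -0.0911, 0.0806, 0.0132, 0, -0.092, 0.0899, 0.0148, 0, -0.0919, 0.0993, 0.0165, 0]
```

Good grip (15.2 mm). I'll swing to about 0.2 rad.

Call:
arm_command(commands=[-0.0095,0.0008,0,0,-0.0188,0.0025,0.0002,0,-0.0279,0.0051,0.0006,0,-0.0367,0.0086,0.0011,0,-0.0452,0.0129,0.0018,0,-0.0531,0.0181,0.0026,0,-0.0605,0.024,0.0036,0,-0.0672,0.0305,0.0047,0,-0.0733,0.0378,0.0059,0,-0.0786,0.0456,0.0072,0,-0.083,0.0538,0.0086,0,-0.0866,0.0625,0.0101,0,-0.0894,0.0714,0.0116,0,-0.0911,0.0806,0.0132,0,-0.0911,0.0806,0.0132,0])

```text
t: 20.67
tool_pos: [0.5349, 0.0215, 0.0943]
ee_rot: [[0.001, 0.061, 0.998], [0.0, 0.998, -0.061], [-1.0, 0.0, 0.001]]
contact_force: [1.9, -1.4, 7.7]
grip_width: 0.0151
```

```bash
python3 snap.py w19
```

```text
20.6667 [0.5349 0.0215 0.0943] [ 1.89 -1.43  7.7 ] 0.015147653033903733 [-11.7  -4.9 -17.1  77.8   0.   81.8] -3.516239415117938
```

View pics/wrist_w19.png

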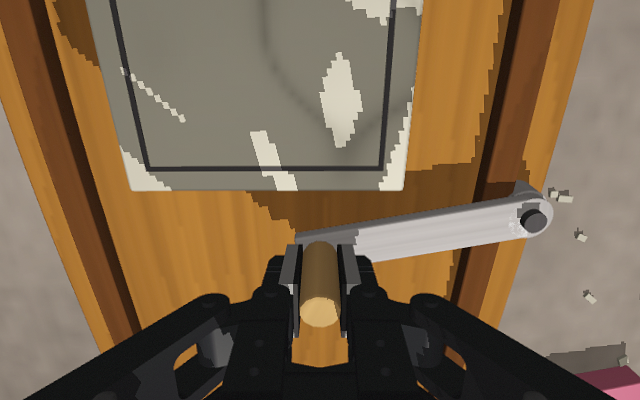

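Call:
arm_command(commands=[-0.0005,0.0047,0.0008,0,-0.0009,0.0093,0.0016,0,-0.0009,0.014,0.0025,0,-0.0008,0.0187,0.0033,0,-0.0008,0.0207,0.0036,0,-0.0008,0.0207,0.0036,0])

```text
t: 21.22
tool_pos: [0.5343, 0.0408, 0.0976]
ee_rot: [[0.001, 0.062, 0.998], [-0.0, 0.998, -0.062], [-1.0, -0.0, 0.001]]
contact_force: [2.1, -2.2, 6.9]
grip_width: 0.0151
```

```bash
python3 snap.py w20;python3 - <<'E'
from tgt import *
w=pickle.load(open('w20.pkl','rb'));print(W2B(p,w["state"]["tool_pos"]))
E
```

```text
21.2167 [0.5343 0.0408 0.0976] [ 2.1  -2.18  6.92] 0.015073046563684278 [ -9.6  -4.8 -16.7  78.1  -0.   83.9] -3.5747084996342737
[[ 0.08831739 -0.01518545 -0.00130734]]
```

View pics/wrist_w20.png

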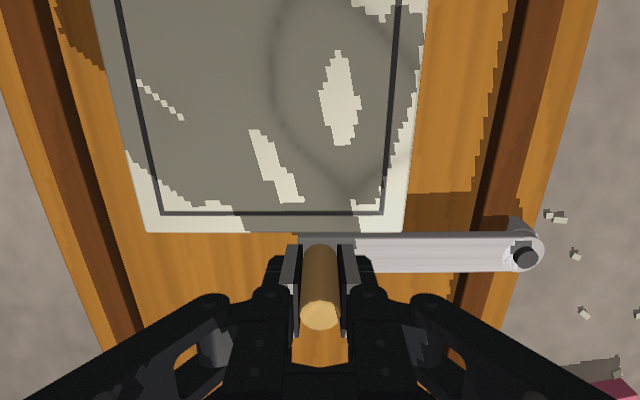

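Call:
arm_command(commands=[0,0.001,0.0002,0,0,0.002,0.0004,0,0,0.003,0.0005,0,0,0.003,0.0005,0])

```text
t: 21.6
tool_pos: [0.5343, 0.0409, 0.0977]
ee_rot: [[-0.0, 0.064, 0.998], [-0.005, 0.998, -0.064], [-1.0, -0.005, 0.0]]
contact_force: [2.9, -16.6, 2.3]
grip_width: 0.0154
```

Call:
arm_command(commands=[0,-0.003,-0.0004,0,0,-0.003,-0.0004,0])

```text
t: 21.77
tool_pos: [0.5343, 0.0401, 0.0975]
ee_rot: [[0.0, 0.063, 0.998], [-0.0, 0.998, -0.063], [-1.0, -0.0, 0.0]]
contact_force: [3.4, -3.4, 6.2]
grip_width: 0.0152
```

Call:
arm_command(commands=[0,0,0,0,0,0,0,0,0,0,0,0,0,0,0,0,0,0,0.02,0,0,0,0.05,0,0,0,0.09,0,0,0,0.13,0,0,-0.01,0.16,0,0,-0.01,0.16,0,0,-0.01,0.16,0], fingers=0.045)

```text
t: 22.68
tool_pos: [0.535, 0.0302, 0.2591]
ee_rot: [[0.003, 0.063, 0.998], [-0.0, 0.998, -0.063], [-1.0, -0.0, 0.003]]
contact_force: [0.4, -0.6, -0.5]
grip_width: 0.0449
```

```bash
python3 snap.py w21 wrist top scene
python3 - <<'E'
from h import *
im=pickle.load(open("w21.pkl","rb"))["wrist"]["image"]
cv2.imwrite("pics/c21.png",cv2.resize(im[20:260,140:500,::-1],None,fx=2.2,fy=2.2,interpolation=cv2.INTER_CUBIC))
E
```

```text
22.6833 [0.535  0.0302 0.2591] [ 0.36 -0.56 -0.45] 0.04489972262666161 [-10.8  -4.4   0.5  94.8   0.   82.8] -3.622789047616899
```

View pics/c21.png

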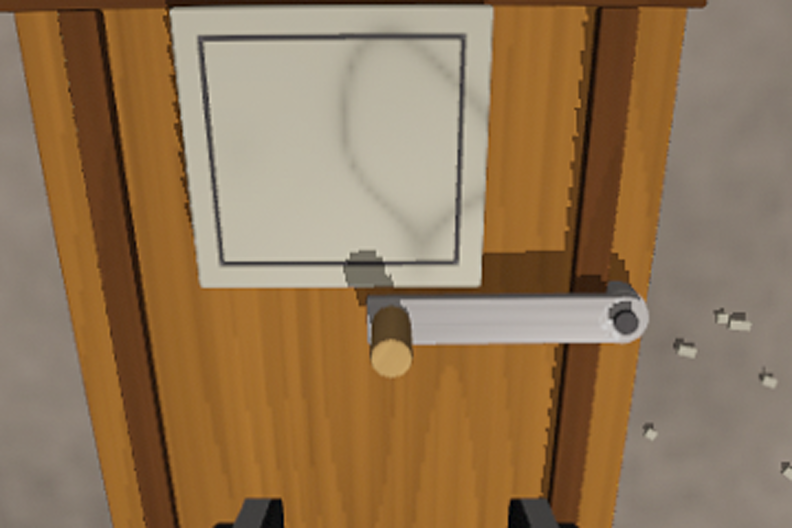

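View pics/scene_w21.png

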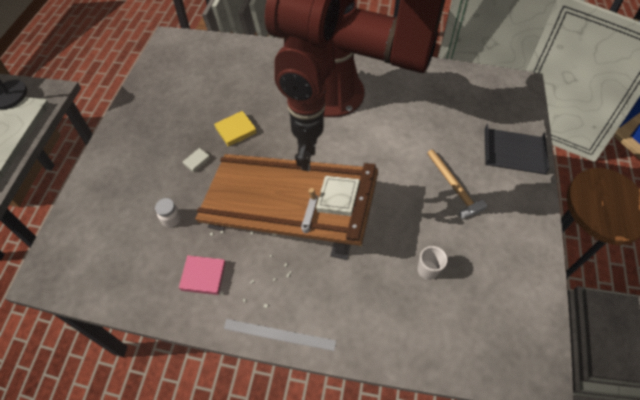

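```bash
python3 snap.py w22 >/dev/null
python3 - <<'E'
from tgt import *
f=lambda u,v:((u+.5)/2.2-.5+140,(v+.5)/2.2-.5+20)
n=Rb(p[3])[:,2]
w=pickle.load(open("w21.pkl","rb"));c,s=w["wrist"],w["state"]
B=lambda uv,h:W2B(p,onplane(c,[f(*uv)],n,p[:3]+h*n,s))[0]
g=B((391,358),.0555);print(g,np.arctan2(.0938-g[0],g[1]+.11))
a,b=B((412,346),.018),B((610,341),.018);print("low edge",a,b,(b[0]-a[0])/(a[1]-b[1]))
pv=B((624,321),.022);print("pivot",pv,np.arctan2(pv[0]-g[0],g[1]-pv[1]))
print([B(q,.024).round(4).tolist() for q in((171,9),(492,9),(481,287),(202,287))])
# same measure on w2 (start) for comparison of grip x
print(kg(0,.0555),proj(c,kg(0,.0555),s),proj(c,kg(.05,.0555),s),f(391,358))
im=pickle.load(open("w22.pkl","rb"))["wrist"]["image"];cv2.imwrite("pics/c22.png",cv2.resize(im[130:200,290:450,::-1],None,fx=5,fy=5,interpolation=cv2.INTER_CUBIC))
E
```

```text
[ 0.09280613 -0.01498408  0.0555    ] 0.010459686909679862
low edge [ 0.08160559 -0.02356885  0.018     ] [ 0.08360069 -0.105691    0.018     ] 0.02429432762159301
pivot [ 0.0940044 -0.1091282  0.022    ] 0.012727356268785895
[[0.2087, 0.0591, 0.024], [0.2079, -0.0497, 0.024], [0.1091, -0.0503, 0.024], [0.1097, 0.059, 0.024]]
[0.53383318 0.03601229 0.1544429 ] [[317.4700164  181.65913727]] [[317.64777607 187.06619624]] (317.45454545454544, 182.45454545454544)
```

View pics/c22.png

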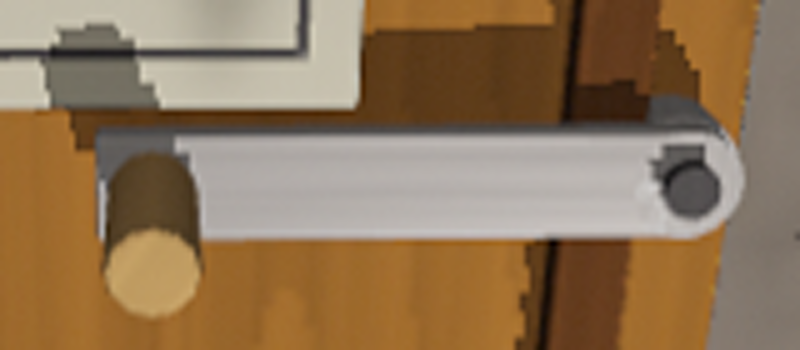

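Run:
```python
from tgt import *
f=lambda u,v:((u+.5)/5-.5+290,(v+.5)/5-.5+130)
n=Rb(p[3])[:,2]
w=pickle.load(open("w22.pkl","rb"));c,s=w["wrist"],w["state"];print(s["tool_pos"],s["ee_rot"].round(4))
B=lambda uv,h:W2B(p,onplane(c,[f(*uv)],n,p[:3]+h*n,s))[0]
g=B((153,273),.0555);print(g)
a,b=B((215,240.5),.018),B((680,237.5),.018);print("low",a,b,(b[0]-a[0])/(a[1]-b[1]))
a,b=B((180,138),.018),B((650,135.5),.018);print("up",a,b,(b[0]-a[0])/(a[1]-b[1]))
a,b=B((5,109),.024),B((355,108),.024);print("plaque",a,b,(b[0]-a[0])/(a[1]-b[1]))
# edge fit subpixel: lower edge of bar via gradient
im=c["image"].astype(float).mean(2)
import numpy as np
pts=[]
for u in range(334,428):
    col=im[170:186,u]; gr=-np.diff(col); k=gr.argmax(); 
    if 0<k<len(gr)-1:
        o=(gr[k-1]-gr[k+1])/(2*(gr[k-1]-2*gr[k]+gr[k+1])+1e-9); pts.append((u,170+k+.5+o))
pts=np.array(pts); X=W2B(p,onplane(c,pts,n,p[:3]+.018*n,s)); k=np.polyfit(X[:,1],X[:,0],1); print("bar lower edge slope dx/dy",k, np.std(X[:,0]-np.polyval(k,X[:,1])))
pts=[]
for u in range(275,358):
    col=im[143:158,u]; gr=-np.diff(col); kk=gr.argmax(); pts.append((u,143+kk+.5))
X=W2B(p,onplane(c,pts,n,p[:3]+.024*n,s));k=np.polyfit(X[:,1],X[:,0],1);print("plaque lower",k)
```

```text
[0.53348445 0.03076001 0.25563698] [[-2.40e-03  6.28e-02  9.98e-01]
 [ 6.00e-04  9.98e-01 -6.28e-02]
 [-1.00e+00  4.00e-04 -2.40e-03]]
[ 0.0927869  -0.01501856  0.0555    ]
low [ 0.08238361 -0.02617146  0.018     ] [ 0.0828739 -0.1102493  0.018    ] 0.005831368406094025
up [ 0.1018815  -0.01978182  0.018     ] [ 0.10231711 -0.10239219  0.018     ] 0.005273069405689928
plaque [0.10933928 0.01013516 0.024     ] [ 0.10937925 -0.0494592   0.024     ] 0.0006706382728497789
bar lower edge slope dx/dy [-0.00153424  0.08260221] 8.525103735421231e-05
plaque lower [0.00455174 0.10960515]
```

```bash
python3 -c "
from cell import order,status
print(status.state()['t'],order.sign_off())"
```

```text
the job is handed in; nothing more can be done
22.8833 None
```

The job is handed in at 22.9 s, in the order asked: keeper swung open, plaque pushed up to the stop, keeper swung back across. The hand was clear of everything at the end.

**What I did**
- **Opening:** I gripped the keeper and swung it open to its dead stop. It pushed back with about 17 N there, and its angle measured 1.600 rad.
- **Pushing:** I pushed the plaque up the slope with both open fingertips, which squared it. I then pressed it against the top stop with about 14 N.
- **Closing:** I swung the keeper back across until it pushed back with about 17 N at its dead stop, then released it and rose clear.

**Last checks**
- **Plaque:** After the push, its upper edge measured 210.0 mm and 209.7 mm at the two ends, against the stop at 210 mm. After closing the keeper, its lower edge was still at about 109 mm. The upper edge then read 208 to 209 mm, but from a picture taken near the frame's edge while the arm was still settling. I put that down to reading error and did not measure it again.
- **Keeper:** The closing angle read 0.001 to 0.006 rad from the bar's edges in the last, steadier picture. The picture before it gave 0.010 to 0.024 rad.
- **Other objects:** The final picture showed them where they started; I did not measure them.

**What went wrong:** The fingertips stood about 30 mm behind the stated TCP. Because of this, the first keeper grip was shallow, though it held. The first push passed over the plaque without touching it, so I lowered the hand and pushed again.

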